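# Prop the glass flap level on the right post

## Robot

A 7-joint arm with a two-finger parallel gripper is mounted at the origin on the work surface. World frame = base frame: x ahead of the robot, y to its left, z up, the work surface at z = 0. Lengths are in m, angles in rad, forces in N, time in s.
With the tool pointing down it reaches from about 0.425 to 0.925 m from the base axis. Payload 6.8 kg.
Tool frame: the origin (TCP) lies midway between the tips of the shut fingers; the grasp point (between the pads) lies r.grip_point_offset behind it (r.grip_point_offset is the distance from the TCP to the grasp point, in m); z points along the fingers, y is the direction in which the jaws open and shut (so a half turn about z gives the same grasp; the last joint's range is limited). The gripper opens to 85 mm and grips with 20 to 120 N. Pads are 22 mm wide; open, the fingers measure 114 mm over their backs; the gripper's body (76 mm by 85 mm) begins 54 mm behind the grasp point. The pads swing forward as they close: fully open they stand 13 mm farther back than shut.
Start: joints at [-1.238, 0.477, 0.022, 1.555, -0.011, 1.109, -0.083], TCP at [0.288, 0.61, 0.201] pointing down, gripper open.
Joint ranges: [-2.96, 2.96], [-0.34, 2.1], [-1.41, 1.46], [0.24, 2.44], [-1.37, 4.51], [0.17, 1.92], [-2.96, 2.96]. Speed limits (rad/s): [2.39, 2.39, 3.14, 3.14, 3.14, 3.14, 3.14].

## Interface

Orientations are given as a rotation vector (axis times angle).
In Python, from bench import r gives the robot as it stands. The module is installed in compiled form; this text tells all that it offers.
- The arm moves only by the tool play_rows, never from a script. Its argument "deltas" is a list of rows, each a list of 3 entries, a list of its own where there are three numbers: the finger opening in mm, from 0 to 85.4, then the shift along the tool's x, y, z in mm, then the turn, a rotation vector about the tool's x, y, z in rad. A call has 1 to 8 rows; each row is the pose to reach, as a shift and turn from the pose measured when the call began, along the tool's axes at that moment; what a row does not reach only later rows make up. A row lasts 1/8 s, in which the tool goes at most 62.5 mm and 10.7 degrees, less where a joint would pass 70% of its speed; a pose out of reach is approached as far as the arm can. A call with a gripper value outside its range is refused whole. The fingers move at their own pace and stop on an object; "squeeze" is the grip in N (left out, the last holds). Time passes only in rows, so rows that repeat a pose let the fingers close. It gives the time, the measured TCP pose, the force and the opening at its end, in the units of the state.
- r.get_obs(): the state, without advancing time (a new reading comes with each control period).
- r.grab_frame(name): name is "scene" or "top"; returns (picture, depth): 400x640x3 uint8, red, green, blue; 400x640 float32, m along the optical axis (not along the pixel's ray), 0 where there is no reading.
- r.camera_model(name): a dict with "mtx" (3x3 intrinsics, pixels), "D" ([k1, k2, p1, p2, k3] as OpenCV has them; the pictures are not rectified), "rvec" (rotation vector, rad) and "tvec" (3), from world to camera coordinates, as OpenCV has them. Camera axes: x right, y down, z forward; pixel columns grow to the right and rows downward; lengths in m; the calibration is good to about 2 mm. A picture is of the moment at which its call begins. camera_model takes no time and is no camera call.
- r.hand_in(): hands the job in, once; it reports no verdict.
The state is a dict: "clock": time; "joints": joint angles; "qvel": joint speeds; "tau": joint torques, N m; "tcp_pos": TCP position; "orientation": TCP orientation; "contact_force": force on the tool from outside, world axes, zero at the start; "moment": the same for the moment, N m; "grip_width": finger opening in m.
Only numpy, scipy, OpenCV 4.12 (cv2) and the standard library are available. Lean on these libraries where they do the work, as an engineer would, in place of code of your own. Each camera call takes 0.05 s, during which the arm holds its last target. There are 200 camera calls.

## Task

Turn the walnut jewellery tray's glass flap into a level shelf: of the four look-alike square brass posts lying on the counter, take the one whose length will hold the glass level, stand it on end on the middle of the narrow rail along the tray's front, and fold the glass down until it rests on the post. Handle the glass gently, without swinging it fast or pressing hard on it, and leave the other posts, the bangle and the other toiletries where they are.

Things in the scene. Friction and masses are not known exactly. Their poses are not given: they have to be found in the camera images.
- tray: Fixed walnut tray, 200 deep (x) by 260 mm wide (y). Origin: centre of its underside on the counter; x points from front rail to hinge side, z up. Base 14 mm thick, side and back walls 28 mm high. The front wall is the raised rail: 18 mm wide, 260 mm long, flat top 45 mm above the counter, centre line at x = -90 mm. Two hinge posts (24 x 14, 96 mm high) at x = 60, y = +-112 mm.
- rail_mid (a point): Middle of the rail's flat top: 45 mm above the counter, axes as the tray's.
- hinge (a point): Middle of the flap's hinge axis, 88 mm above the counter and 150 mm behind rail_mid; the axis runs along the tray's y.
- flap_edge (a point): Middle of the flap's front edge, on its upper face. This frame turns with the flap: x points along the glass to the hinge (165 mm away), z is the normal of the upper face, 3 mm above the mid-plane in which the hinge axis lies.
- flap (a joint): Angle (rad) of the glass flap: 0 = level (underside 85 mm above the counter), positive = front edge raised, negative = drooping. Starts standing open at about 1.2. 6 mm glass, steel strip along the front edge, 200 mm wide, reaching 165 mm forward of the hinge, 0.45 kg. The hinge is stiff (0.55 N m): the flap stays where it is left and yields to a few newtons at its front edge.
- post_30: Square bar of plain brass, 30 mm long, section 20 x 20 mm, lying on one of its long sides on the counter. Origin: its centre; x along its length.
- post_40: Square bar of plain brass, 40 mm long, section 20 x 20 mm, lying on one of its long sides on the counter. Origin: its centre; x along its length.
- post_50: Square bar of plain brass, 50 mm long, section 20 x 20 mm, lying on one of its long sides on the counter. Origin: its centre; x along its length.
- post_60: Square bar of plain brass, 60 mm long, section 20 x 20 mm, lying on one of its long sides on the counter. Origin: its centre; x along its length.
- bangle: Silver bangle, 68 mm outside, 8 mm high, lying on the tray's floor. Origin: centre of its underside.
- saucer: White porcelain saucer, 94 mm across, 14 mm high, with two pearl studs in it. Origin: centre of its underside.
- comb: Black wide-tooth comb, 170 x 42 x 6 mm, lying flat. Origin: centre of its underside; x along its length.
- perfume: Amber perfume bottle, 48 mm across, 100 mm high. Origin: centre of its underside.
- cream_jar: White cream jar, 56 mm across, 42 mm high. Origin: centre of its underside.
- tumbler: White porcelain tumbler, 72 mm across, 95 mm high. Origin: centre of its underside.

How it is judged:
At the end, for the whole second after the job is handed in: The 40 mm post stands upright (within 0.07 rad) on the rail's flat top, its centre within 7 mm of the rail's centre line and 20 mm of the rail's middle; the glass flap is level (within 0.02 rad) and bears on the post (over 0.3 N); both are at rest (x of post_40 in the frame of rail_mid between -0.007 and 0.007 m and y of post_40 in the frame of rail_mid between -0.02 and 0.02 m and z of post_40 in the frame of rail_mid between 0.017 and 0.023 m and angle between the x axis of post_40 and the z axis of tray, either way round below 0.07 rad and value of joint flap between -0.02 and 0.02 rad and contact force between flap and post_40 above 0.3 N and linear speed of post_40 below 0.01 m/s and velocity of joint flap between -0.02 and 0.02 rad/s); the robot touches nothing.
It fails at once if the glass is pressed with more than 30 N (contact force between any of the fingers, the arm and flap above 30 N).
It fails at once if the glass swings faster than 2.5 rad/s (velocity of joint flap above 2.5 rad/s or velocity of joint flap below -2.5 rad/s).
It fails at once if a spare post is moved more than 20 mm (distance of any of post_30, post_50, post_60 from where it was at the start of the episode above 0.02 m).
It fails at once if a bystander (bangle, saucer, comb, perfume, cream jar, tumbler) is moved more than 20 mm (distance of any of bangle, saucer, comb, perfume, cream_jar, tumbler from where it was at the start of the episode above 0.02 m).
It also fails if it takes over 64 s, if anything falls off the work surface, if the arm or the gripper's body presses on something with over 40 N, if the wrist force passes 120 N, or if a joint passes its speed limit or range.

## Working session

There is one attempt and no reset: what is moved stays moved. The work goes in short steps, Python scripts to look and compute and a tool call to move; the robot and the scene stay as the last step left them, time stands still between calls to the robot, and variables do not carry over. Pictures are saved under pics/ and viewed, about 8 in all and at most 12, crops included, and the job is handed in when it is done.

Besides the shell and the picture viewer there is one more tool, called after "Request:" by a JSON object that holds its "fn" and its "kwargs", one argument or row to a line. play_rows: Moves the arm, as the interface text tells. Its arguments: {"type":"object","properties":{"deltas":{"type":"array"},"squeeze":{"type":"number"}},"required":["deltas"]}

```bash
mkdir -p pics
cat > h.py <<'E'
import numpy as np, cv2
from scipy.spatial.transform import Rotation as R
from bench import r
def grab(n,tag):
    im,d=r.grab_frame(n); np.savez(f'pics/{tag}.npz',im=im,d=d); cv2.imwrite(f'pics/{tag}.png',im[:,:,::-1]); return im,d
def world(n,px,z):
    "px Nx2, z depth N -> world"
    c=r.camera_model(n); px=np.float64(px).reshape(-1,1,2)
    u=cv2.undistortPoints(px,np.array(c['mtx']),np.array(c['D']))[:,0]
    p=np.c_[u,np.ones(len(u))]*np.asarray(z,float).reshape(-1,1)
    Rm=R.from_rotvec(np.ravel(c['rvec'])).as_matrix()
    return (p-np.ravel(c['tvec']))@Rm
def cloud(n,d):
    v,u=np.nonzero(d>0); return np.c_[u,v],world(n,np.c_[u,v],d[v,u])
E
python3 - <<'E'
from h import *
for n in('top','scene'):
    grab(n,n+'0')
    c=r.camera_model(n);print(n,c)
print(r.get_obs(),r.grip_point_offset)
E
```

```text
top {'mtx': array([[502.91667503,   0.        , 321.04858141],
       [  0.        , 502.91667503, 195.00517819],
       [  0.        ,   0.        ,   1.        ]]), 'D': array([-0.02284662,  0.        ,  0.        ,  0.        ,  0.        ]), 'rvec': array([ 2.14298151, -2.16498917,  0.12958611]), 'tvec': array([0.08007463, 0.50818448, 1.23626937])}
scene {'mtx': array([[365.385216  ,   0.        , 323.10627138],
       [  0.        , 365.385216  , 202.99047524],
       [  0.        ,   0.        ,   1.        ]]), 'D': array([-0.01736717,  0.        ,  0.        ,  0.        ,  0.        ]), 'rvec': array([ 2.00052178,  1.06199784, -0.56566177]), 'tvec': array([-0.33024798, -0.15152082,  1.4647339 ])}
{'clock': 0.1, 'joints': array([-1.23807489,  0.47773295,  0.02233687,  1.55634174, -0.01149411,
        1.10928674, -0.08310513]), 'qvel': array([-0.00111413,  0.00014901, -0.00129976, -0.00356024, -0.00109214,
       -0.00015576,  0.00073081]), 'tau': array([ 4.77562251e-03, -5.97754383e+01,  1.61401972e+00, -2.81957138e+01,
        1.29444149e-02,  5.00320471e-03,  2.99666647e-05]), 'tcp_pos': array([0.28777633, 0.60994569, 0.20041703]), 'orientation': array([-6.86760469e-01, -3.06536452e+00,  2.54957123e-03]), 'contact_force': array([0.19108712, 0.16481299, 0.21344273]), 'moment': array([-0.02463372, -0.02354887,  0.00518654]), 'grip_width': 0.08538708445589445} 0.0187
```

View pics/top0.png

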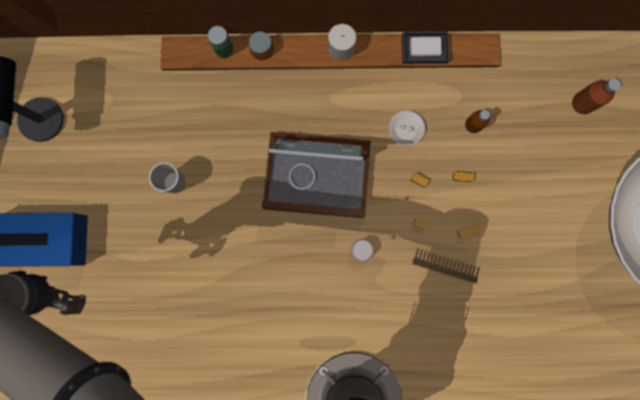

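View pics/scene0.png

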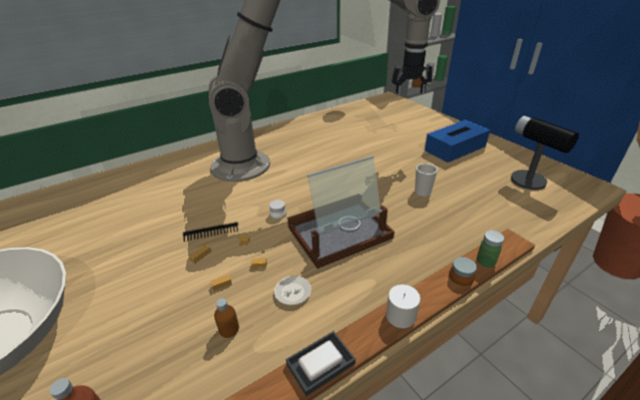

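The top view shows the tray at about (317,174) with its rail along the lower edge. The four posts are at (421,180), (464,176), (418,224) and (470,229), and the jar is at (362,250). Next I measure the posts and the tray.

Run:
```python
from h import *
f=np.load('pics/top0.npz'); im,d=f['im'],f['d']
px,P=cloud('top',d)
H=np.zeros(d.shape); H[px[:,1],px[:,0]]=P[:,2]
X=np.zeros(d.shape+(3,)); X[px[:,1],px[:,0]]=P
print('table z med',np.median(P[:,2][(px[:,1]>150)&(px[:,0]>400)&(px[:,0]<560)&(px[:,1]<280)]))
hsv=cv2.cvtColor(im,cv2.COLOR_RGB2HSV)
for (u,v) in [(421,180),(464,176),(418,224),(470,229)]:
    s=np.s_[v-16:v+17,u-18:u+19]
    m=(H[s]>0.010)&(H[s]<0.035)
    n,l,st,_=cv2.connectedComponentsWithStats(m.astype(np.uint8),connectivity=8)
    k=1+np.argmax(st[1:,4]); q=X[s][l==k]
    (c,wh,a)=cv2.minAreaRect((q[:,:2]*1000).astype(np.float32))
    e,V=np.linalg.eigh(np.cov(q[:,:2].T)); ax=V[:,1]
    print((u,v),len(q),'mean',q.mean(0).round(4),'rect',np.round(c,1),np.round(wh,1),round(a,1),'axis yaw',round(np.degrees(np.arctan2(ax[1],ax[0])),1),'sd len',np.sqrt(12*e[::-1]).round(4),'area',round(len(q)*(1.21/503)**2*1e6))
# rail
box=(px[:,0]>255)&(px[:,0]<378)&(px[:,1]>190)&(px[:,1]<222)&(P[:,2]>.039)&(P[:,2]<.052)
q=P[box];print('rail n',len(q),q.mean(0)); rc=cv2.minAreaRect((q[:,:2]*1000).astype(np.float32));print(rc)
# flap/hinge posts etc
for nm,lo,hi in (('z80-100',.08,.10),('z>.15',.15,.3)):
    b=(px[:,0]>255)&(px[:,0]<378)&(px[:,1]>120)&(px[:,1]<200)&(P[:,2]>lo)&(P[:,2]<hi);print(nm,b.sum(),P[b].mean(0) if b.any() else '',P[b].min(0) if b.any() else '',P[b].max(0) if b.any() else '')
big=lambda s,k:cv2.resize(s[:,:,::-1],None,fx=k,fy=k,interpolation=cv2.INTER_CUBIC)
cv2.imwrite('pics/c1.png',big(im[120:290,250:510],3))
```

```text
table z med 0.0009987842324226416
(421, 180) 139 mean [ 0.5458 -0.176   0.0201] rect [ 546.8 -176.5] [40.1 22.5] 62.9 axis yaw 62.9 sd len [0.0408 0.0223] area 804
(464, 176) 171 mean [ 0.5531 -0.2889  0.02  ] rect [ 553.7 -289.5] [51.5 20.5] 83.9 axis yaw 84.3 sd len [0.0529 0.021 ] area 990
(418, 224) 101 mean [ 0.4367 -0.1719  0.02  ] rect [ 437.  -172.1] [29.9 20.1] 70.4 axis yaw 68.7 sd len [0.0314 0.0204] area 584
(470, 229) 200 mean [ 0.4182 -0.2994  0.0204] rect [ 418.6 -300.4] [19.9 60.6] 19.7 axis yaw 109.5 sd len [0.0623 0.0204] area 1157
rail n 757 [0.47300532 0.09433488 0.04532857]
((473.148193359375, 94.03958892822266), (258.241943359375, 18.783222198486328), 84.369384765625)
z80-100 164 [0.62180943 0.06881174 0.09464538] [ 0.59899207 -0.04067721  0.08401299] [0.64477594 0.1978656  0.09999551]
z>.15 770 [0.58076758 0.08321146 0.21514493] [ 0.55592273 -0.01798308  0.15005609] [0.61426922 0.18320752 0.25059867]
```

View pics/c1.png

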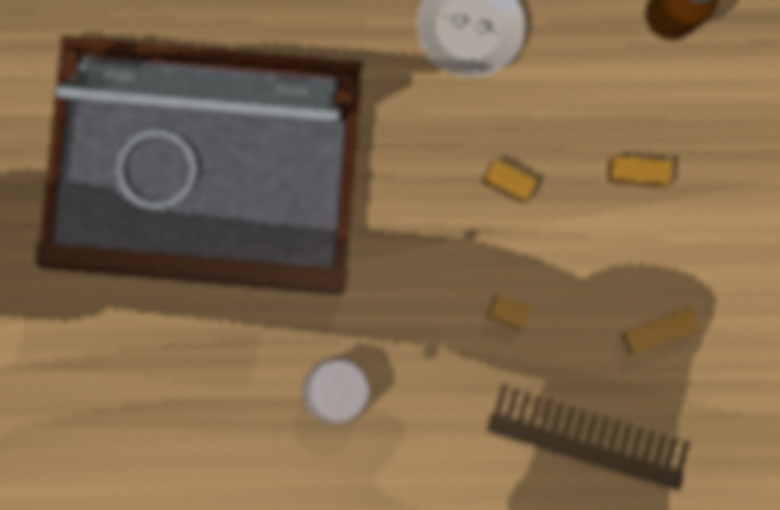

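The lengths are 40, 50, 30 and 60 mm in that order, so the 40 mm post is at (0.546, -0.176) with yaw 63°. The plan is to pick it tilted 40° along its axis and place it tilted 50° the other way.

```bash
cat >> h.py <<'E'
def ori(yaw,th):
    "tool x at yaw (deg) with tool down, then tilt th deg about tool y"
    x=np.array([np.cos(np.radians(yaw)),np.sin(np.radians(yaw)),0]); z=np.array([0,0,-1.])
    return R.from_matrix(np.c_[x,np.cross(z,x),z])*R.from_euler('y',th,degrees=True)
def delta(p,q,o=None):
    o=o or r.get_obs(); a=R.from_rotvec(o['orientation'])
    print('shift',(a.inv().apply(np.array(p)-o['tcp_pos'])*1000).round(1).tolist(),'turn',(a.inv()*q).as_rotvec().round(3).tolist())
def st():
    o=r.get_obs(); print(*[(k,np.round(o[k],4).tolist()) for k in('clock','joints','tcp_pos','orientation','contact_force','grip_width')],sep='\n'); return o
PICK=ori(62.9,40); U=np.array([np.cos(np.radians(62.9)),np.sin(np.radians(62.9)),0])
C=np.array([.5463,-.1762,.010]); TP=C+.006*U+[0,0,-.001]
E
python3 - <<'E'
from h import *
Z=PICK.as_matrix()[:,2]
print(TP, TP-.1*Z)
delta(TP-.1*Z+[-.03,0,.14],ori(62.9,0))
E
```

```text
[ 0.54903327 -0.17085872  0.009     ] [ 0.51975141 -0.2280805   0.08560444]
shift [-540.2, -671.8, -24.0] turn [-0.001, 0.001, 1.603]
```

Request:
{"fn": "play_rows", "kwargs": {
  "deltas": [
    [60,[0,0,-60],[0,0,0]],
    [60,[-40,-50,-120],[0,0,0.1]],
    [60,[-80,-100,-120],[0,0,0.25]],
    [60,[-120,-150,-120],[0,0,0.4]],
    [60,[-150,-190,-120],[0,0,0.55]],
    [60,[-190,-235,-120],[0,0,0.7]],
    [60,[-225,-280,-120],[0,0,0.8]],
    [60,[-260,-323,-120],[0,0,0.9]]
  ]
}}

```text
clock: 1.1
tcp_pos: [0.3852, 0.2046, 0.3208]
orientation: [1.956, 2.458, -0.003]
contact_force: [1.0, 0.9, 0.2]
grip_width: 0.0598
```

```bash
python3 -c "
from h import *
st(); delta(TP-.1*PICK.as_matrix()[:,2]+[-.03,0,.2],ori(62.9,0))"
```

```text
('clock', 1.1)
('joints', [-0.9648, -0.0511, 0.3221, 1.942, 0.0177, 1.2496, -0.4225])
('tcp_pos', [0.3852, 0.2046, 0.3208])
('orientation', [1.9564, 2.4577, -0.0025])
('contact_force', [1.0248, 0.9335, 0.1933])
('grip_width', 0.0598)
shift [-445.1, 4.9, 35.7] turn [-0.001, 0.002, 0.699]
```

Request:
{"fn": "play_rows", "kwargs": {
  "deltas": [
    [60,[-50,0,0],[0,0,0.1]],
    [60,[-105,0,0],[0,0,0.2]],
    [60,[-160,0,0],[0,0,0.3]],
    [60,[-220,1,0],[0,0,0.4]],
    [60,[-280,2,0],[0,0,0.5]],
    [60,[-340,3,10],[0,0,0.6]],
    [60,[-400,4,20],[0,0,0.7]],
    [60,[-445,5,35],[0,0,0.7]]
  ]
}}

```text
clock: 2.1
tcp_pos: [0.4901, -0.2304, 0.2863]
orientation: [2.681, 1.634, -0.001]
contact_force: [-0.0, 1.0, -0.2]
grip_width: 0.0601
```

```bash
python3 -c "
from h import *
st(); delta(TP-.1*PICK.as_matrix()[:,2]+[0,0,.05],PICK)"
```

```text
('clock', 2.1)
('joints', [-0.3977, 0.2299, 0.8691, 1.8105, -0.187, 1.1861, 0.0528])
('tcp_pos', [0.4901, -0.2304, 0.2863])
('orientation', [2.6809, 1.6341, -0.0014])
('contact_force', [-0.0003, 0.9628, -0.2051])
('grip_width', 0.0601)
shift [16.0, 25.1, 150.7] turn [0.002, 0.7, -0.002]
```

Request:
{"fn": "play_rows", "kwargs": {
  "deltas": [
    [50,[0,5,20],[0,0.15,0]],
    [50,[5,10,45],[0,0.3,0]],
    [50,[8,15,75],[0,0.45,0]],
    [50,[12,20,105],[0,0.6,0]],
    [50,[16,25,135],[0,0.7,0]],
    [50,[16,25,151],[0,0.7,0]],
    [50,[16,25,151],[0,0.7,0]]
  ]
}}

```text
clock: 2.98
tcp_pos: [0.5194, -0.2272, 0.1346]
orientation: [-2.27, -1.384, -0.824]
contact_force: [-0.3, -0.3, 0.2]
grip_width: 0.0498
```

```bash
python3 -c "
from h import *
st(); delta(TP,PICK)
im,d=grab('top','t1'); im2,_=grab('scene','s1')
big=lambda s,k:cv2.resize(s[:,:,::-1],None,fx=k,fy=k,interpolation=cv2.INTER_CUBIC)
cv2.imwrite('pics/c2.png',np.hstack([big(im[120:280,370:530],2.4),big(im2[150:310,160:320],2.4)]))"
```

```text
('clock', 2.975)
('joints', [0.2694, 0.6024, 0.5876, 1.8938, -1.0282, 1.293, 0.9381])
('tcp_pos', [0.5194, -0.2272, 0.1346])
('orientation', [-2.2695, -1.3843, -0.8238])
('contact_force', [-0.3207, -0.3114, 0.2011])
('grip_width', 0.0498)
shift [-31.9, 0.7, 137.2] turn [0.001, 0.001, -0.002]
```

View pics/c2.png

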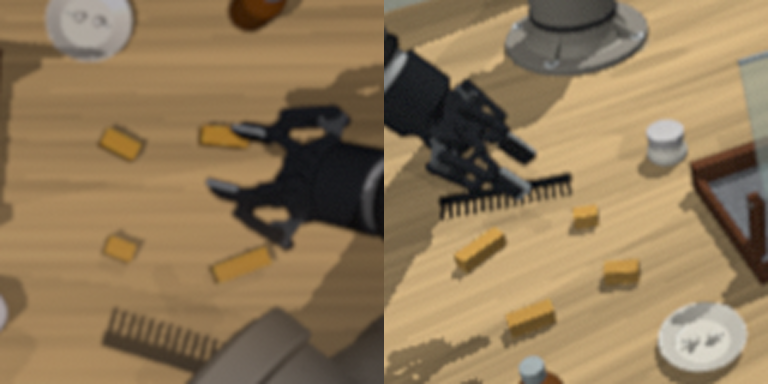

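The 40 mm post is untouched and the gripper is tilted as planned, with clear space around it. I go in along the tool axis.

Request:
{"fn": "play_rows", "kwargs": {
  "deltas": [
    [44,[-20,0,30],[0,0,0]],
    [44,[-32,1,70],[0,0,0]],
    [44,[-32,1,100],[0,0,0]],
    [44,[-32,1,120],[0,0,0]],
    [44,[-32,1,132],[0,0,0]],
    [44,[-32,1,137],[0,0,0]],
    [44,[-32,1,137],[0,0,0]]
  ]
}}

```text
clock: 3.95
tcp_pos: [0.5511, -0.1721, 0.0116]
orientation: [-2.27, -1.389, -0.828]
contact_force: [0.8, -0.2, -0.2]
grip_width: 0.0444
```

Request:
{"fn": "play_rows", "kwargs": {
  "deltas": [
    [10,[0,0,0],[0,0,0]],
    [10,[0,0,0],[0,0,0]],
    [10,[0,0,0],[0,0,0]],
    [10,[0,0,0],[0,0,0]],
    [10,[0,0,0],[0,0,0]],
    [10,[0,0,0],[0,0,0]]
  ],
  "squeeze": 60
}}

```text
clock: 4.7
tcp_pos: [0.551, -0.172, 0.0116]
orientation: [-2.27, -1.389, -0.828]
contact_force: [-0.0, -0.2, -0.3]
grip_width: 0.0103
```

The jaws closed to 10 mm, so they missed the post. I take another look.

```bash
python3 -c "
from h import *
im,d=grab('top','t2'); im2,_=grab('scene','s2')
big=lambda s,k:cv2.resize(s[:,:,::-1],None,fx=k,fy=k,interpolation=cv2.INTER_CUBIC)
cv2.imwrite('pics/c3.png',np.hstack([big(im[140:220,380:460],4.8),big(im2[210:290,220:300],4.8)]))"
```

```text
(no output)
```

View pics/c3.png

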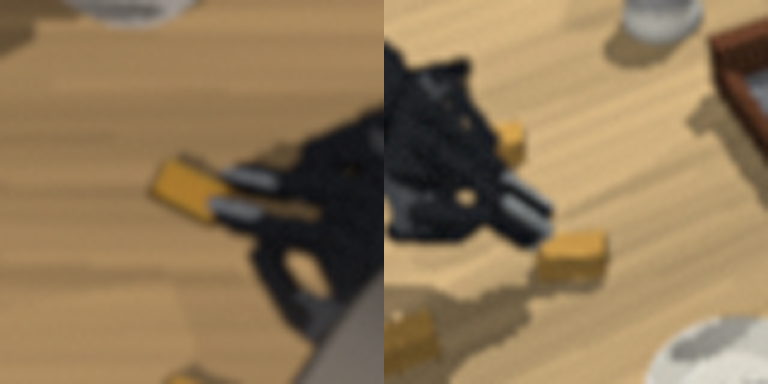

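```bash
python3 -c "
from h import *
o=st(); A=R.from_rotvec(o['orientation'])
for n in('top','scene'):
    c=r.camera_model(n)
    P=np.array([o['tcp_pos'],o['tcp_pos']-.0187*A.as_matrix()[:,2],C])
    print(n,cv2.projectPoints(P,c['rvec'],c['tvec'],c['mtx'],c['D'])[0][:,0].round(1).tolist())
f=np.load('pics/t2.npz');im,d=f['im'],f['d']
px,P=cloud('top',d); Z=np.zeros(d.shape); Z[px[:,1],px[:,0]]=P[:,2]*1000
print(Z[168:192,408:436].astype(int))
m=(px[:,0]>405)&(px[:,0]<424)&(px[:,1]>165)&(px[:,1]<195)&(P[:,2]>.01)&(P[:,2]<.026);q=P[m]
print(q.mean(0),cv2.minAreaRect((q[:,:2]*1000).astype(np.float32)))
"
```

```text
('clock', 4.8)
('joints', [0.2456, 0.7713, 0.4675, 1.9567, -1.2258, 1.1182, 1.0934])
('tcp_pos', [0.5511, -0.172, 0.0116])
('orientation', [-2.2699, -1.3889, -0.8279])
('contact_force', [-0.0165, 0.5491, -0.9267])
('grip_width', 0.0102)
top [[416.9, 178.8], [422.2, 180.0], [418.5, 180.7]]
scene [[261.4, 262.6], [256.3, 259.3], [259.3, 262.6]]
[[-1 -1 -1  1  0  1  4  1  1  3 -1  3  0 -3  0  0  2  0  0  0 -1  4  0  0
   0 -2 -3  1]
 [-3 -1 -2  2 -2  2  0  1 -1 -1  0 -2  0 -2  0 -4 -2  5  1  0  1  4  0 -2
   0 -3  1  0]
 [-3 -1 -2  0  0  1  2 -1 -2  2  2  3  4  2  2  0  0 -5 -1  3  0  3 -3  0
   0  2  1 -3]
 [ 0  1  3  0  1  2  4  1  1  1  1  0  5  0  4  0  6  1  3  0  2  3  0  1
  -4 -1  0  1]
 [-2  0  1 -4  2  0 -3  7  3  1  0  3  0  8  0 -1  5  0  3 -1  2  2  2  4
   0  0  3  1]
 [ 3  1  3  1 -2  0  1  2 -3  0  1  1  0  0 -4  0  0  0  2  1 -5  1  0  3
  -4  1 -2 -3]
 [ 0  0  0 -1  1  1 19 17 18  5  2  0 -1  2  0  1  2  1 -1  1  4 43 46 51
  56 54 -2 -1]
 [ 2 -1  3  0 -1 19 18 19 21 19 21  0 -1  3  2 -3  0  0 44 44 45 46 46 51
  53 53 56 58]
 [ 0  1  1  1  6 20 17 21 20 19 16 16 19 -1
[... 822 characters left out ...]
 54 66 67
  75 72 79 81]
 [-2 -3  0  1 -5  0 -3 -3  1 -7  1  4  4 10 17 18 45 52 53 53 57 63 61 63
  72 76 80 82]
 [ 1  1 -2  0  1  1  1 -1 -3  0  2  2 -2  0  1  9 16 48 56 56 53 57 64 68
  73 75 77 81]
 [ 3  5 -2 -2  1  0  5  0 -1  3  2  2  3  0  0  2 -2 -3 43 45 53 56 61 67
  68 75 77 77]
 [-1 -2  3  0  0  5 -1  2 -2  0  1  0 -4  0  1  1  1  1  0  0 41 46 55  0
  70 70 75 81]
 [ 2 -1 -2  0  4  7  1 -2  3  3  4  1  2 -2  0  0 -2 -1  3  0  0 -2 -3 -2
  57 75 72 76]
 [ 3 -7 -3  0  0  0  1  0 -2 -6 -2 -3  2 -1 -2  3  0  3  2 -3  1  2 -3  0
   0 79 80 79]]
[ 0.54774805 -0.17217601  0.01961261] ((547.4502563476562, -174.43479919433594), (35.63234329223633, 20.740283966064453), 60.51342010498047)
```

```bash
python3 -c "
from h import *
o=r.get_obs(); A=R.from_rotvec(o['orientation'])
for n,f in(('scene','s2'),('top','t2')):
    f=np.load(f'pics/{f}.npz');im,d=f['im'],f['d']; px,P=cloud(n,d)
    L=A.inv().apply(P-o['tcp_pos'])*1000
    dark=im[px[:,1],px[:,0]].astype(int); col=dark[:,0]-dark[:,2]
    m=(abs(L[:,0])<30)&(abs(L[:,1])<16)&(L[:,2]>-70)&(L[:,2]<10)&(P[:,2]>.022)&(col<30)
    q=L[m]; 
    for lo in range(-70,10,6):
        b=(q[:,2]>=lo)&(q[:,2]<lo+6)
        if b.sum(): print(n,lo,b.sum(),'x',q[b][:,0].min().round(),q[b][:,0].max().round(),'y',q[b][:,1].min().round(),q[b][:,1].max().round())
"
```

```text
scene -70 15 x 5.0 13.0 y -10.0 15.0
scene -64 15 x -5.0 12.0 y -7.0 15.0
scene -58 16 x -1.0 13.0 y -6.0 16.0
scene -52 14 x 5.0 13.0 y -6.0 14.0
scene -46 14 x 8.0 12.0 y -8.0 16.0
scene -40 14 x 4.0 12.0 y -7.0 15.0
scene -34 1 x -5.0 -5.0 y 12.0 12.0
top -70 23 x -9.0 16.0 y -16.0 15.0
top -64 19 x -1.0 13.0 y -16.0 15.0
top -58 16 x -3.0 14.0 y -15.0 15.0
top -52 25 x -4.0 13.0 y -16.0 13.0
top -46 16 x -7.0 16.0 y -13.0 16.0
top -40 9 x -9.0 12.0 y -7.0 14.0
```

Both cameras agree that the real fingertips end about 34 mm behind the reported TCP, along tool z. The jaws therefore closed above the post. I open and go deeper in small steps, watching the force.

Request:
{"fn": "play_rows", "kwargs": {
  "deltas": [
    [46,[0,0,-5],[0,0,0]],
    [46,[0,0,-5],[0,0,0]],
    [46,[0,0,0],[0,0,0]],
    [46,[0,2,8],[0,0,0]],
    [46,[0,2,16],[0,0,0]],
    [46,[0,2,20],[0,0,0]],
    [46,[0,2,20],[0,0,0]]
  ]
}}

```text
clock: 5.68
tcp_pos: [0.5586, -0.161, -0.0041]
orientation: [-2.269, -1.389, -0.827]
contact_force: [-0.7, 0.6, 0.7]
grip_width: 0.0461
```

```bash
python3 -c "
from h import *
o=st(); grab('scene','s3'); grab('top','t3'); A=R.from_rotvec(o['orientation'])
for n,f in(('scene','s3'),('top','t3')):
    f=np.load(f'pics/{f}.npz');im,d=f['im'],f['d']; px,P=cloud(n,d)
    L=A.inv().apply(P-o['tcp_pos'])*1000
    c=im[px[:,1],px[:,0]].astype(int)
    m=(abs(L[:,0])<30)&(abs(L[:,1])<45)&(L[:,2]>-70)&(L[:,2]<0)&(P[:,2]>.010)&(c[:,0]-c[:,2]<30)
    q=L[m]
    for lo in range(-58,0,6):
        b=(q[:,2]>=lo)&(q[:,2]<lo+6)
        if b.sum(): print(n,lo,b.sum(),'x',q[b][:,0].min().round(),q[b][:,0].max().round(),'y',np.sort(q[b][:,1].round())[:30])
big=lambda s,k:cv2.resize(s[:,:,::-1],None,fx=k,fy=k,interpolation=cv2.INTER_CUBIC)
im=np.load('pics/t3.npz')['im'];im2=np.load('pics/s3.npz')['im']
cv2.imwrite('pics/c4.png',np.hstack([big(im[140:220,380:460],4.8),big(im2[210:290,220:300],4.8)]))
"
```

```text
('clock', 5.675)
('joints', [0.2375, 0.7948, 0.4461, 1.9571, -1.2555, 1.0944, 1.106])
('tcp_pos', [0.5586, -0.161, -0.0041])
('orientation', [-2.2692, -1.3888, -0.8272])
('contact_force', [-0.7075, 0.5777, 0.6758])
('grip_width', 0.0461)
scene -58 34 x -11.0 12.0 y [-27. -26. -25. -25. -24. -24. -24. -24. -24. -24. -23. -23. -23. -22.
 -22. -22.  29.  30.  30.  30.  33.  33.  33.  35.  35.  36.  36.  36.
  36.  37.]
scene -52 27 x -10.0 13.0 y [-25. -25. -24. -24. -24. -24. -24. -23. -23. -23. -22. -22. -22.  29.
  29.  29.  29.  30.  32.  34.  35.  35.  36.  37.  37.  37.  38.]
scene -46 27 x -10.0 13.0 y [-27. -24. -24. -24. -24. -24. -24. -24. -23. -23. -23. -22. -20.  28.
  28.  29.  30.  31.  31.  33.  33.  35.  36.  36.  36.  36.  37.]
scene -40 16 x -7.0 11.0 y [-25. -24. -24. -24. -24. -24. -23. -23. -23.  27.  28.  28.  30.  30.
  30.  33.]
scene -34 3 x -9.0 1.0 y [27. 28. 30.]
top -58 17 x 4.0 14.0 y [-35. -32. -30. -29. -28. -26. -24.  23.  24.  25.  27.  29.  31.  34.
  34.  36.  37.]
top -52 21 x 2.0 14.0 y [-32. -32. -31. -30. -29. -28. -27. -26. -25. -23. -23.  23.  25.  26.
  27.  30.  32.  33.  34.  36.  37.]
top -46 18 x -16.0 14.0 y [-29. -29. -26. -24. -24. -15. -14.  24.  25.  25.  25.  27.  27.  29.
  29.  30.  33.  36.]
top -40 3 x -14.0 7.0 y [-26. -14. -13.]
top -28 1 x -9.0 -9.0 y [-14.]
```

View pics/c4.png

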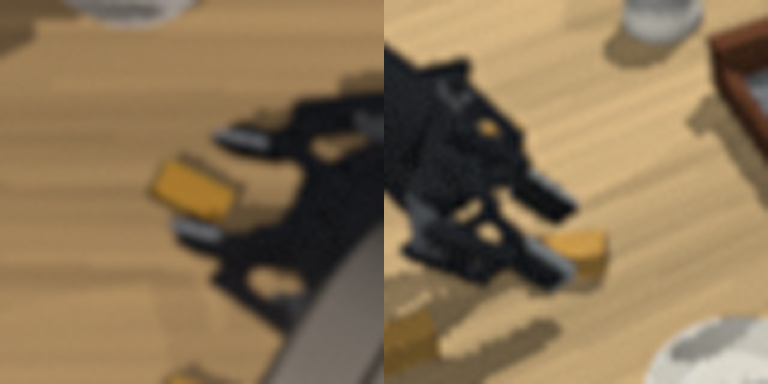

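```bash
python3 -c "
from h import *
o=r.get_obs(); A=R.from_rotvec(o['orientation'])
f=np.load('pics/t3.npz');im,d=f['im'],f['d']; px,P=cloud('top',d)
c=im[px[:,1],px[:,0]].astype(int)
m=(px[:,0]>405)&(px[:,0]<434)&(px[:,1]>165)&(px[:,1]<195)&(P[:,2]>.01)&(P[:,2]<.026)&(c[:,0]-c[:,2]>40)
q=P[m]; print(m.sum(),q.mean(0),cv2.minAreaRect((q[:,:2]*1000).astype(np.float32)))
e,V=np.linalg.eigh(np.cov(q[:,:2].T));print(np.degrees(np.arctan2(V[1,1],V[0,1])))
L=A.inv().apply(q-o['tcp_pos'])*1000; print(L.mean(0),L.min(0),L.max(0)); print(A.as_matrix().round(3))
"
```

```text
130 [ 0.54739279 -0.17639505  0.02005048] ((547.7073364257812, -181.40460205078125), (37.45964431762695, 50.41946029663086), 14.560539245605469)
78.57685171211051
[  1.31329075  -3.28641298 -29.9201004 ] [-16.14700322 -28.63534485 -44.72104605] [ 18.16842458  24.73691345 -14.51098236]
[[ 0.348  0.89   0.296]
 [ 0.683 -0.457  0.57 ]
 [ 0.642  0.004 -0.767]]
```

Request:
{"fn": "play_rows", "kwargs": {
  "deltas": [
    [46,[0,-4,4],[0,0,0]],
    [46,[0,-4,9],[0,0,0]],
    [46,[0,-4,13],[0,0,0]],
    [46,[0,-4,15],[0,0,0]],
    [46,[0,-4,15],[0,0,0]]
  ]
}}

```text
clock: 6.4
tcp_pos: [0.5596, -0.1512, -0.0153]
orientation: [-2.27, -1.389, -0.828]
contact_force: [-0.3, -0.7, 0.5]
grip_width: 0.0463
```

Request:
{"fn": "play_rows", "kwargs": {
  "deltas": [
    [10,[0,0,0],[0,0,0]],
    [10,[0,0,0],[0,0,0]],
    [10,[0,0,0],[0,0,0]],
    [10,[0,0,0],[0,0,0]],
    [10,[0,0,0],[0,0,0]],
    [10,[0,0,0],[0,0,0]]
  ],
  "squeeze": 60
}}

```text
clock: 7.15
tcp_pos: [0.5597, -0.1516, -0.0152]
orientation: [-2.27, -1.389, -0.828]
contact_force: [-1.8, -1.6, 5.1]
grip_width: 0.0185
```

Gripped at about 18.5 mm. I lift it.

Request:
{"fn": "play_rows", "kwargs": {
  "deltas": [
    [10,[6,0,-8],[0,0,0]],
    [10,[20,0,-24],[0,0,0]],
    [10,[45,0,-54],[0,0,0]],
    [10,[75,0,-90],[0,0,0]],
    [10,[105,0,-125],[0,0,0]],
    [10,[130,0,-155],[0,0,0]],
    [10,[130,0,-155],[0,0,0]]
  ],
  "squeeze": 80
}}

```text
clock: 8.02
tcp_pos: [0.5603, -0.1518, 0.1915]
orientation: [-2.271, -1.393, -0.835]
contact_force: [0.1, 0.0, -0.4]
grip_width: 0.0179
```

```bash
cat >> h.py <<'E'
GO=R.from_rotvec([-2.27,-1.389,-.828]); GP=np.array([.5597,-.1516,-.0152])
c=GO.inv().apply(np.array([.547,-.1764,.010])-GP); c[1]=.001  # post centre in tool frame
PLACE=ori(174.4,-50); RAIL=np.array([.473,.0942,.045])
def tcp_for(pc,q): return np.array(pc)-q.apply(c)
E
python3 -c "
from h import *
st(); print('c',c)
grab('scene','s4')
delta(tcp_for([.44,-.10,.25],ori(174.4,0)),ori(174.4,0))
delta(tcp_for(RAIL+[-.03,0,.10],PLACE),PLACE); print(tcp_for(RAIL+[-.03,0,.10],PLACE))
"
```

```text
('clock', 8.025)
('joints', [0.1171, 0.4734, 0.5756, 1.9142, -1.0197, 1.2382, 0.7575])
('tcp_pos', [0.5603, -0.1518, 0.1915])
('orientation', [-2.2715, -1.3933, -0.8348])
('contact_force', [0.11, 0.0381, -0.426])
('grip_width', 0.0179)
c [-0.00518925  0.001      -0.03720787]
shift [6.6, -133.8, -26.4] turn [0.679, -0.451, -1.854]
shift [87.5, -192.3, 165.6] turn [-0.178, -1.0, -2.084]
[0.46794959 0.09074888 0.11710804]
```

Request:
{"fn": "play_rows", "kwargs": {
  "deltas": [
    [10,[15,-10,-30],[0,-0.17,0]],
    [10,[10,-30,-40],[0,-0.34,0]],
    [10,[10,-50,-40],[0,-0.5,0]],
    [10,[6.6,-80,-35],[0,-0.67,0]],
    [10,[6.6,-100,-30],[0,-0.7,0]],
    [10,[6.6,-120,-26],[0,-0.7,0]],
    [10,[6.6,-133,-26],[0,-0.7,0]]
  ]
}}

```text
clock: 8.95
tcp_pos: [0.4336, -0.0993, 0.2113]
orientation: [2.674, 1.637, -0.002]
contact_force: [-0.6, 0.2, 0.1]
grip_width: 0.0182
```

```bash
python3 -c "
from h import *
st(); delta(tcp_for([.42,-.02,.25],ori(174.4,0)),ori(174.4,0))
im,d=grab('scene','s5');im3,_=grab('top','t5')
o=r.get_obs();k=r.camera_model('scene');P=o['tcp_pos']+R.from_rotvec(o['orientation']).apply(c);u,v=map(int,cv2.projectPoints(P[None],k['rvec'],k['tvec'],k['mtx'],k['D'])[0].ravel());print(u,v)
im2=np.load('pics/s4.npz')['im']
big=lambda s,k:cv2.resize(s[:,:,::-1],None,fx=k,fy=k,interpolation=cv2.INTER_CUBIC)
cv2.imwrite('pics/c5.png',big(im[v-40:v+40,u-50:u+50],6))
"
```

```text
('clock', 8.95)
('joints', [-0.6401, 0.0685, 0.7715, 2.1071, -0.0508, 0.9829, -0.3138])
('tcp_pos', [0.4336, -0.0993, 0.2113])
('orientation', [2.6741, 1.6371, -0.0015])
('contact_force', [-0.5787, 0.2256, 0.0822])
('grip_width', 0.0182)
shift [61.6, -52.6, -2.0] turn [-0.001, 0.007, -1.945]
253 163
```

View pics/c5.png

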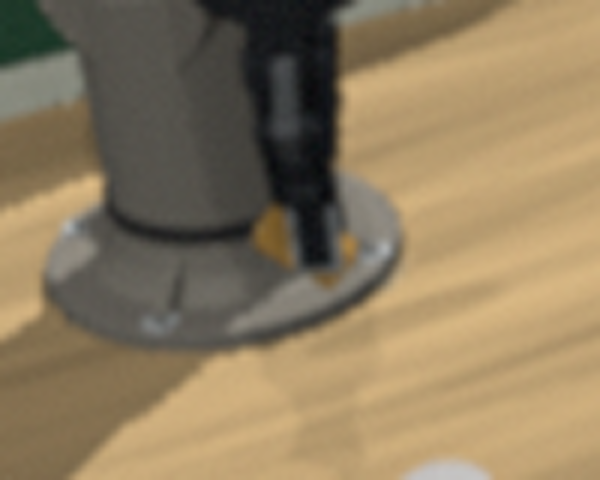

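The post is held firmly and projects tilted past the fingertips as planned. Now I turn the tool.

Request:
{"fn": "play_rows", "kwargs": {
  "deltas": [
    [10,[10,-8,-10],[0,0,-0.18]],
    [10,[20,-16,-20],[0,0,-0.36]],
    [10,[30,-24,-20],[0,0,-0.54]],
    [10,[40,-32,-20],[0,0,-0.72]],
    [10,[50,-40,-20],[0,0,-0.9]],
    [10,[60,-50,-20],[0,0,-1.08]],
    [10,[61,-52,-20],[0,0,-1.26]],
    [10,[61,-52,-20],[0,0,-1.44]]
  ]
}}

```text
clock: 10.05
tcp_pos: [0.4147, -0.0215, 0.2307]
orientation: [0.923, 3.0, -0.007]
contact_force: [0.3, 0.3, -1.9]
grip_width: 0.018
```

```bash
python3 -c "
from h import *
st(); delta(tcp_for([.42,.02,.20],ori(174.4,-20)),ori(174.4,-20));delta(tcp_for(RAIL+[-.03,0,.08],PLACE),PLACE)
"
```

```text
('clock', 10.05)
('joints', [-0.7596, -0.0365, 0.6558, 2.133, 0.032, 1.0367, 0.8533])
('tcp_pos', [0.4147, -0.0215, 0.2307])
('orientation', [0.9231, 2.9996, -0.007])
('contact_force', [0.2878, 0.2604, -1.911])
('grip_width', 0.018)
shift [11.9, 40.4, 67.2] turn [-0.091, -0.338, -0.493]
shift [19.7, 123.2, 133.1] turn [-0.222, -0.851, -0.465]
```

Request:
{"fn": "play_rows", "kwargs": {
  "deltas": [
    [10,[2,15,10],[0,-0.05,-0.16]],
    [10,[4,30,25],[-0.05,-0.15,-0.3]],
    [10,[8,45,40],[-0.1,-0.3,-0.44]],
    [10,[12,65,65],[-0.15,-0.47,-0.48]],
    [10,[16,90,90],[-0.2,-0.64,-0.47]],
    [10,[20,110,115],[-0.22,-0.8,-0.465]],
    [10,[20,123,133],[-0.222,-0.851,-0.465]],
    [10,[20,123,133],[-0.222,-0.851,-0.465]]
  ]
}}

```text
clock: 11.05
tcp_pos: [0.4316, -0.0146, 0.1286]
orientation: [0.159, 2.732, -0.389]
contact_force: [-0.8, -0.0, -2.7]
grip_width: 0.0183
```

```bash
python3 -c "
from h import *
o=st(); delta(tcp_for(RAIL+[0,0,.03],PLACE),PLACE)
A=R.from_rotvec(o['orientation']);P=o['tcp_pos']+A.apply(c);print('post est',P,'rail',RAIL)
out=[]
for n,t in(('top','t6'),('scene','s6')):
    im,d=grab(n,t); k=r.camera_model(n);u,v=map(int,cv2.projectPoints(P[None],k['rvec'],k['tvec'],k['mtx'],k['D'])[0].ravel());print(n,u,v)
    out.append(cv2.resize(im[v-40:v+40,u-40:u+40,::-1],None,fx=4.8,fy=4.8,interpolation=cv2.INTER_CUBIC))
    px,Q=cloud(n,d); cc=im[px[:,1],px[:,0]].astype(int)
    m=(np.linalg.norm(Q-P,axis=1)<.04)&(cc[:,0]-cc[:,2]>45)
    print(m.sum(),Q[m].mean(0),Q[m].min(0),Q[m].max(0))
cv2.imwrite('pics/c6.png',np.hstack(out))
"
```

```text
('clock', 11.05)
('joints', [0.2135, 0.1158, -0.7097, 2.4076, 0.9075, 0.6652, 0.2309])
('tcp_pos', [0.4316, -0.0146, 0.1286])
('orientation', [0.1586, 2.7317, -0.3894])
('contact_force', [-0.8427, -0.001, -2.7075])
('grip_width', 0.0183)
shift [-24.3, 131.5, 65.3] turn [-0.244, -0.476, 0.094]
post est [ 0.423522   -0.00313959  0.16348792] rail [0.473  0.0942 0.045 ]
top 355 225
103 [ 0.43088593 -0.00406754  0.17964163] [ 0.417174   -0.02476582  0.16299523] [0.44316428 0.00765808 0.19246453]
scene 288 176
93 [ 0.42906531 -0.00120807  0.16779215] [ 0.41343151 -0.0132604   0.13907402] [0.44181414 0.03025106 0.19892162]
```

View pics/c6.png

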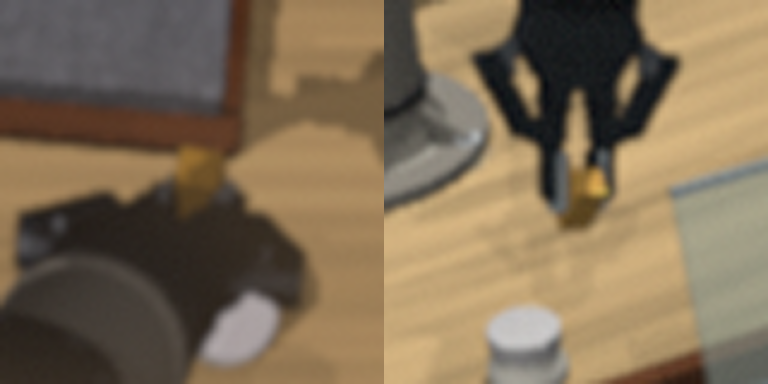

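The arm lagged because j4 is near its limit. I aim straight for a hover over the rail, which is farther out.

```bash
python3 -c "
from h import *
delta(tcp_for(RAIL+[0,0,.10],PLACE),PLACE)"
```

```text
shift [-54.2, 111.9, 2.2] turn [-0.24, -0.482, 0.097]
```

Request:
{"fn": "play_rows", "kwargs": {
  "deltas": [
    [10,[-15,30,0],[-0.06,-0.06,0]],
    [10,[-30,60,0],[-0.12,-0.12,0]],
    [10,[-45,90,0],[-0.18,-0.2,0.05]],
    [10,[-54,112,2],[-0.24,-0.3,0.07]],
    [10,[-54,112,2],[-0.24,-0.4,0.097]],
    [10,[-54,112,2],[-0.24,-0.482,0.097]],
    [10,[-54,112,2],[-0.24,-0.482,0.097]],
    [10,[-54,112,2],[-0.24,-0.482,0.097]]
  ]
}}

```text
clock: 12.15
tcp_pos: [0.5467, 0.1157, 0.1292]
orientation: [0.125, 2.307, -0.088]
contact_force: [0.3, -0.7, -1.6]
grip_width: 0.0182
```

```bash
cat >> h.py <<'E'
def where(t):
    o=st(); A=R.from_rotvec(o['orientation']);P=o['tcp_pos']+A.apply(c);print('post est',P)
    ax=A.apply(GO.inv().apply(U)); print('post axis',ax.round(3))
    for n in('top','scene'):
        im,d=grab(n,t+n); px,Q=cloud(n,d); cc=im[px[:,1],px[:,0]].astype(int)
        m=(np.linalg.norm(Q-P,axis=1)<.04)&(cc[:,0]-cc[:,2]>45)&(cc[:,0]>1.25*cc[:,1])&(cc[:,1]>1.3*cc[:,2])
        if m.any(): print(n,m.sum(),Q[m].mean(0).round(4),np.percentile(Q[m],[3,97],axis=0).round(4).tolist())
    return P
E
python3 -c "
from h import *
P=where('a'); delta(tcp_for(RAIL+[0,0,.10],PLACE),PLACE); delta(tcp_for(RAIL+[0,0,.03],PLACE),PLACE)"
```

```text
('clock', 12.15)
('joints', [0.4796, 0.7248, -1.403, 2.4347, 1.8687, 1.2724, -0.6451])
('tcp_pos', [0.5467, 0.1157, 0.1292])
('orientation', [0.1246, 2.3072, -0.0884])
('contact_force', [0.2764, -0.7008, -1.5793])
('grip_width', 0.0182)
post est [0.52307813 0.12027334 0.15802674]
post axis [-0.044 -0.02  -0.999]
top 87 [0.5238 0.1181 0.1784] [[0.5143, 0.1087, 0.1671], [0.5336, 0.1277, 0.1824]]
shift [41.6, -30.4, -24.5] turn [-0.031, -0.037, 0.003]
shift [93.5, -28.8, 22.4] turn [-0.031, -0.037, 0.003]
```

A forward lean isn't reachable at this radius, since j3 and j4 are at their limits. I switch to a sideways lean, with the fingers pointing along −y and the jaws along tray x.

```bash
cat >> h.py <<'E'
PLACE2=ori(84.4,-50)
E
python3 -c "
from h import *
for i,f in enumerate(np.linspace(1/8,1,8)):
    q=ori(174.4-80*f,-48); P=np.array([.523,.120,.158])*(1-f)+np.array([.455,.11,.22])*f
    delta(tcp_for(P,q),q)"
```

```text
shift [1.7, -5.8, -10.9] turn [0.099, 0.0, 0.119]
shift [2.4, -12.2, -23.0] turn [0.228, 0.002, 0.236]
shift [3.6, -18.5, -35.7] turn [0.358, 0.004, 0.353]
shift [5.1, -24.3, -48.8] turn [0.488, 0.006, 0.469]
shift [7.1, -29.6, -62.3] turn [0.618, 0.008, 0.586]
shift [9.3, -34.4, -76.2] turn [0.748, 0.01, 0.702]
shift [11.8, -38.6, -90.3] turn [0.878, 0.012, 0.819]
shift [14.4, -42.0, -104.6] turn [1.008, 0.014, 0.935]
```

Request:
{"fn": "play_rows", "kwargs": {
  "deltas": [
    [10,[2,-6,-11],[0.1,0,0.12]],
    [10,[2,-12,-23],[0.23,0,0.24]],
    [10,[4,-18,-36],[0.36,0,0.35]],
    [10,[5,-24,-49],[0.49,0.01,0.47]],
    [10,[7,-30,-62],[0.62,0.01,0.59]],
    [10,[9,-34,-76],[0.75,0.01,0.7]],
    [10,[12,-39,-90],[0.88,0.01,0.82]],
    [10,[14,-42,-105],[1.01,0.01,0.94]]
  ]
}}

```text
clock: 13.25
tcp_pos: [0.4554, 0.086, 0.1929]
orientation: [1.66, 1.769, -0.734]
contact_force: [-0.3, -0.7, -2.4]
grip_width: 0.0182
```

```bash
python3 -c "
from h import *
P=where('b'); delta(tcp_for(RAIL+[-.01,0,.14],PLACE2),PLACE2); delta(tcp_for(RAIL+[0,0,.04],PLACE2),PLACE2)"
```

```text
('clock', 13.25)
('joints', [0.0279, 0.7376, -1.1341, 1.8898, 0.9366, 1.8697, -1.3984])
('tcp_pos', [0.4554, 0.086, 0.1929])
('orientation', [1.6599, 1.7692, -0.7336])
('contact_force', [-0.2911, -0.7413, -2.3745])
('grip_width', 0.0182)
post est [0.45463779 0.11018936 0.22167743]
post axis [ 0.002  0.036 -0.999]
scene 76 [0.4584 0.1046 0.2304] [[0.4459, 0.0982, 0.2079], [0.4667, 0.1215, 0.243]]
shift [15.7, 0.8, 36.9] turn [0.13, -0.035, 0.102]
shift [89.7, 10.0, 104.4] turn [0.13, -0.035, 0.102]
```

Request:
{"fn": "play_rows", "kwargs": {
  "deltas": [
    [10,[10,0,20],[0.07,-0.02,0.05]],
    [10,[20,1,40],[0.13,-0.035,0.1]],
    [10,[40,4,60],[0.13,-0.035,0.1]],
    [10,[60,6,78],[0.13,-0.035,0.1]],
    [10,[80,9,95],[0.13,-0.035,0.1]],
    [10,[90,10,104],[0.13,-0.035,0.1]],
    [10,[90,10,104],[0.13,-0.035,0.1]]
  ]
}}

```text
clock: 14.22
tcp_pos: [0.4693, 0.0693, 0.057]
orientation: [1.794, 1.633, -0.839]
contact_force: [0.1, 0.2, -1.3]
grip_width: 0.0181
```

```bash
python3 -c "
from h import *
P=where('d'); delta(tcp_for(RAIL+[0,0,.04],PLACE2),PLACE2); delta(tcp_for(RAIL+[0,0,.02],PLACE2),PLACE2)
out=[]
for n in('top','scene'):
    im=np.load(f'pics/d{n}.npz')['im']; k=r.camera_model(n);u,v=map(int,cv2.projectPoints(P[None],k['rvec'],k['tvec'],k['mtx'],k['D'])[0].ravel());print(n,u,v)
    out.append(cv2.resize(im[v-40:v+40,u-40:u+40,::-1],None,fx=4.8,fy=4.8,interpolation=cv2.INTER_CUBIC))
cv2.imwrite('pics/c7.png',np.hstack(out))"
```

```text
('clock', 14.225)
('joints', [-0.035, 0.9675, -0.9569, 1.8374, 1.004, 1.7911, -1.5743])
('tcp_pos', [0.4693, 0.0693, 0.057])
('orientation', [1.7941, 1.6326, -0.839])
('contact_force', [0.061, 0.1718, -1.3243])
('grip_width', 0.0181)
post est [0.47275849 0.09429821 0.08489228]
post axis [-0.003  0.001 -1.   ]
shift [0.2, -0.1, 1.1] turn [0.001, -0.001, 0.002]
shift [15.5, -0.1, 14.0] turn [0.001, -0.001, 0.002]
top 313 207
scene 325 195
```

View pics/c7.png

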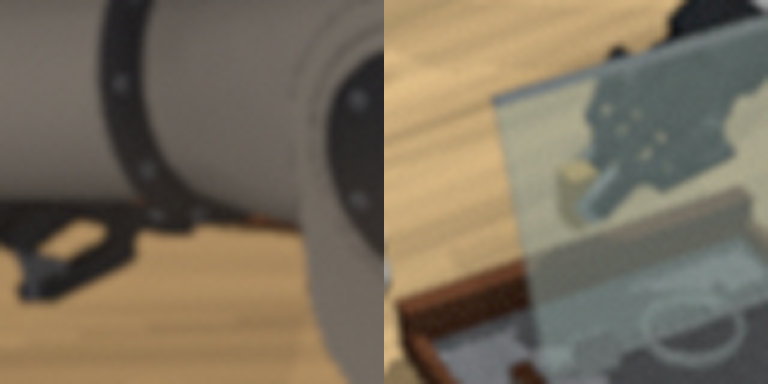

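The post is upright over the rail, seen through the glass at crop (578,190). I lower it.

Request:
{"fn": "play_rows", "kwargs": {
  "deltas": [
    [10,[4,0,4],[0,0,0]],
    [10,[8,0,8],[0,0,0]],
    [10,[11,0,11],[0,0,0]],
    [10,[13,0,12],[0,0,0]],
    [10,[13,0,12],[0,0,0]]
  ]
}}

```text
clock: 14.95
tcp_pos: [0.4696, 0.0692, 0.0401]
orientation: [1.795, 1.632, -0.837]
contact_force: [-0.8, 0.7, -1.3]
grip_width: 0.0183
```

Request:
{"fn": "play_rows", "kwargs": {
  "deltas": [
    [10,[0.8,0,0.7],[0,0,0]],
    [10,[1.6,0,1.4],[0,0,0]],
    [10,[1.6,0,1.4],[0,0,0]]
  ]
}}

```text
clock: 15.32
tcp_pos: [0.4695, 0.0691, 0.0379]
orientation: [1.795, 1.632, -0.837]
contact_force: [0.1, 0.3, -0.8]
grip_width: 0.0179
```

Request:
{"fn": "play_rows", "kwargs": {
  "deltas": [
    [10,[0.6,0,0.5],[0,0,0]],
    [10,[0.8,0,0.7],[0,0,0]],
    [10,[0.8,0,0.7],[0,0,0]]
  ]
}}

```text
clock: 15.7
tcp_pos: [0.4695, 0.0691, 0.0368]
orientation: [1.795, 1.632, -0.837]
contact_force: [-0.4, 0.3, -1.6]
grip_width: 0.0178
```

Request:
{"fn": "play_rows", "kwargs": {
  "deltas": [
    [10,[0.6,0,0.5],[0,0,0]],
    [10,[0.8,0,0.7],[0,0,0]],
    [10,[0.8,0,0.7],[0,0,0]]
  ]
}}

```text
clock: 16.08
tcp_pos: [0.4696, 0.0692, 0.0363]
orientation: [1.795, 1.631, -0.837]
contact_force: [-1.2, 1.3, 5.9]
grip_width: 0.0181
```

Request:
{"fn": "play_rows", "kwargs": {
  "deltas": [
    [10,[0.6,0,0.5],[0,0,0]],
    [10,[0.8,0,0.7],[0,0,0]],
    [10,[0.8,0,0.7],[0,0,0]]
  ]
}}

```text
clock: 16.45
tcp_pos: [0.4696, 0.0691, 0.0363]
orientation: [1.794, 1.63, -0.838]
contact_force: [-1.9, 1.2, 9.0]
grip_width: 0.018
```

The post made contact at the expected height, so I release it and back out along the tool axis.

Request:
{"fn": "play_rows", "kwargs": {
  "deltas": [
    [24,[0,0,0],[0,0,0]],
    [30,[0,0,0],[0,0,0]],
    [40,[0,0,0],[0,0,0]],
    [46,[0,0,0],[0,0,0]],
    [46,[0,0,0],[0,0,0]],
    [46,[0,0,-8],[0,0,0]],
    [46,[0,0,-25],[0,0,0]],
    [46,[0,0,-50],[0,0,0]]
  ]
}}

```text
clock: 17.45
tcp_pos: [0.4733, 0.1084, 0.0694]
orientation: [1.794, 1.631, -0.838]
contact_force: [-0.2, 0.4, -0.8]
grip_width: 0.0459
```

Request:
{"fn": "play_rows", "kwargs": {
  "deltas": [
    [46,[0,0,-30],[0,0,0]],
    [46,[0,0,-60],[0,0,0]],
    [46,[-20,0,-80],[0,0,0]],
    [46,[-50,0,-100],[0,0.1,0]],
    [46,[-80,0,-120],[0,0.2,0]],
    [46,[-100,0,-130],[0,0.3,0]]
  ]
}}

```text
clock: 18.2
tcp_pos: [0.4768, 0.1463, 0.2327]
orientation: [1.995, 1.817, -0.58]
contact_force: [0.2, -0.8, 0.6]
grip_width: 0.046
```

```bash
python3 -c "
from h import *
o=st()
for n in('top','scene'):
    im,d=grab(n,'e'+n); px,Q=cloud(n,d); cc=im[px[:,1],px[:,0]].astype(int)
    P=RAIL+[0,0,.02]
    m=(np.linalg.norm(Q-P,axis=1)<.04)&(cc[:,0]-cc[:,2]>45)&(Q[:,2]>.05)
    t=m&(Q[:,2]>.08)
    if m.any(): print(n,m.sum(),Q[m].mean(0).round(4),np.percentile(Q[m],[3,97],axis=0).round(4).tolist(), t.sum(), Q[t].mean(0) if t.any() else '')
k=cv2.resize(np.load('pics/escene.npz')['im'][100:270,220:440,::-1],None,fx=3.5,fy=3.5,interpolation=cv2.INTER_CUBIC)
cv2.imwrite('pics/c8.png',k)"
```

```text
('clock', 18.2)
('joints', [0.0786, 0.6241, -1.1153, 1.7188, 0.7533, 1.7356, -1.3109])
('tcp_pos', [0.4768, 0.1463, 0.2327])
('orientation', [1.9952, 1.8171, -0.5802])
('contact_force', [0.2162, -0.8097, 0.5593])
('grip_width', 0.046)
```

View pics/c8.png

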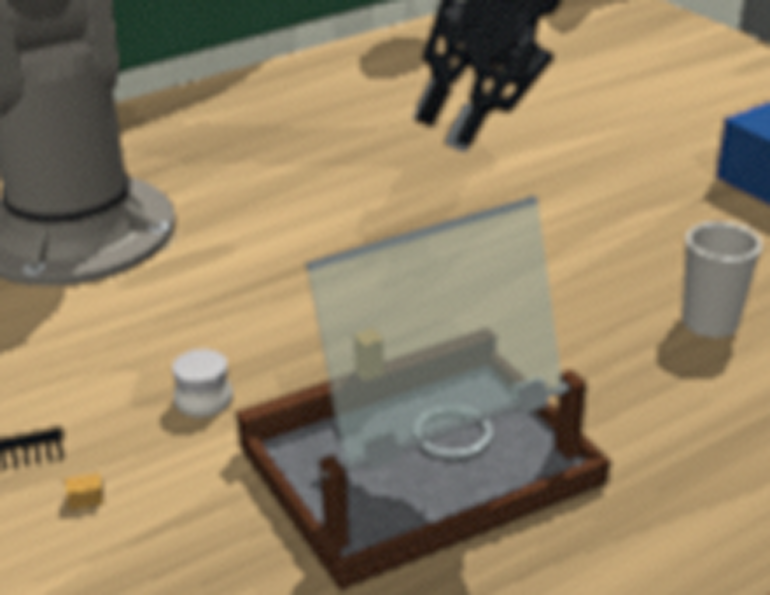

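The post stands on the rail at crop (369,352). Next I fold the flap with shut fingers, pushing the upper face from behind.

```bash
cat >> h.py <<'E'
TX=np.array([.995,-.098,0]); TY=np.array([.098,.995,0]); HG=RAIL+.150*TX+[0,0,.043]
V=ori(84.4,0); OFF=.033
def tip(p): return np.array(p)+[0,0,-OFF]
def arc(phi,rho=.140,gap=0):
    e=-np.cos(phi)*TX+[0,0,np.sin(phi)]; n=np.sin(phi)*TX+[0,0,np.cos(phi)]
    return tip(HG+rho*e+(.003+gap)*n+.0145*TX)
E
python3 -c "
from h import *
k=r.camera_model('scene');print(cv2.projectPoints((RAIL+[0,0,.02])[None],k['rvec'],k['tvec'],k['mtx'],k['D'])[0].ravel())
print(HG); delta(tip([.50,.09,.34]),V); delta(tip(HG+.01*TX+[0,0,.252]),V); print(tip(HG+.01*TX+[0,0,.252]))"
```

```text
[325.44231594 200.78654695]
[0.62225 0.0795  0.088  ]
shift [-82.9, 27.7, -33.1] turn [0.006, 0.569, -0.001]
shift [-81.2, 160.4, -33.1] turn [0.006, 0.569, -0.001]
[0.6322  0.07852 0.307  ]
```

Request:
{"fn": "play_rows", "kwargs": {
  "deltas": [
    [0,[-40,10,-25],[0,0.15,0]],
    [0,[-75,20,-45],[0,0.3,0]],
    [0,[-85,28,-40],[0,0.45,0]],
    [0,[-83,50,-33],[0,0.57,0]],
    [0,[-82,85,-33],[0,0.57,0]],
    [0,[-82,120,-33],[0,0.57,0]],
    [0,[-81,160,-33],[0,0.57,0]],
    [0,[-81,160,-33],[0,0.57,0]]
  ]
}}

```text
clock: 19.3
tcp_pos: [0.6334, 0.0796, 0.3057]
orientation: [2.326, 2.11, 0.007]
contact_force: [0.0, -0.1, -0.2]
grip_width: -0.0
```

```bash
python3 -c "
from h import *
o=st(); A=R.from_rotvec(o['orientation'])
for n in('scene','top'):
    im,d=grab(n,'f'+n); px,P=cloud(n,d)
    L=A.inv().apply(P-o['tcp_pos'])*1000
    m=(abs(L[:,0])<25)&(abs(L[:,1])<30)&(L[:,2]>-80)&(L[:,2]<40)
    q=L[m]
    for lo in range(-56,40,4):
        b=(q[:,2]>=lo)&(q[:,2]<lo+4)
        if b.sum(): print(n,lo,b.sum(),'x',q[b][:,0].min().round(),q[b][:,0].max().round(),'y',q[b][:,1].min().round(),q[b][:,1].max().round())
# flap plane angle from top cloud: hinge-frame
px,P=cloud('top',np.load('pics/ftop.npz')['d']); q=P-HG; a=q@TX; b=q@TY
m=(abs(b)<.1)&(a<0)&(q[:,2]>.10)&(q[:,2]<.17)&(a>-.12); print('flap pts',m.sum(), np.c_[a,q[:,2]][m][np.argsort(q[m,2])[-8:]].round(3).tolist())
delta(arc(1.2,gap=.015),V)
"
```

```text
('clock', 19.3)
('joints', [0.5552, 0.6101, -1.2208, 1.4653, 0.5729, 1.4568, -0.7643])
('tcp_pos', [0.6334, 0.0796, 0.3057])
('orientation', [2.3263, 2.1098, 0.0073])
('contact_force', [0.0074, -0.0927, -0.1688])
('grip_width', -0.0)
scene -56 15 x -12.0 5.0 y -3.0 16.0
scene -52 17 x -12.0 6.0 y -3.0 15.0
scene -48 16 x -13.0 5.0 y -4.0 15.0
scene -44 20 x -11.0 6.0 y -2.0 16.0
scene -40 14 x -12.0 3.0 y -1.0 15.0
scene -36 10 x -12.0 8.0 y -3.0 11.0
scene -32 7 x -11.0 4.0 y 6.0 8.0
top -52 1 x -10.0 -10.0 y -8.0 -8.0
top -44 2 x -12.0 -10.0 y -8.0 -5.0
top -36 1 x -12.0 -12.0 y -6.0 -6.0
flap pts 584 [[-0.054, 0.16], [-0.054, 0.161], [-0.053, 0.161], [-0.057, 0.161], [-0.056, 0.161], [-0.053, 0.161], [-0.052, 0.161], [-0.054, 0.162]]
shift [-2.2, -28.7, 114.4] turn [0.004, -0.002, 0.003]
```

Request:
{"fn": "play_rows", "kwargs": {
  "deltas": [
    [0,[-2,0,35],[0,0,0]],
    [0,[-2,0,75],[0,0,0]],
    [0,[-2,0,105],[0,0,0]],
    [0,[-2,-10,114],[0,0,0]],
    [0,[-2,-20,114],[0,0,0]],
    [0,[-2,-24,114],[0,0,0]],
    [0,[-2,-24,114],[0,0,0]]
  ]
}}

```text
clock: 20.27
tcp_pos: [0.6078, 0.0814, 0.1938]
orientation: [2.322, 2.112, 0.009]
contact_force: [-0.1, 0.1, 0.7]
grip_width: -0.0
```

```bash
python3 -c "
from h import *
st()
for p in np.arange(1.2,.4,-.1): print(round(p,2),end=' '); delta(arc(p),V)"
```

```text
('clock', 20.275)
('joints', [0.5666, 0.6624, -1.1847, 1.6695, 0.6457, 1.2517, -0.8505])
('tcp_pos', [0.6078, 0.0814, 0.1938])
('orientation', [2.3215, 2.1116, 0.0094])
('contact_force', [-0.0689, 0.0936, 0.7124])
('grip_width', -0.0)
1.2 shift [-0.5, -19.0, 7.1] turn [0.006, -0.002, 0.003]
1.1 shift [-0.4, -31.9, 12.5] turn [0.006, -0.002, 0.003]
1.0 shift [-0.4, -44.2, 19.1] turn [0.006, -0.002, 0.003]
0.9 shift [-0.4, -55.8, 26.9] turn [0.006, -0.002, 0.003]
0.8 shift [-0.4, -66.6, 35.9] turn [0.006, -0.002, 0.003]
0.7 shift [-0.3, -76.4, 45.8] turn [0.006, -0.002, 0.003]
0.6 shift [-0.3, -85.2, 56.7] turn [0.006, -0.002, 0.003]
0.5 shift [-0.3, -92.8, 68.5] turn [0.006, -0.002, 0.003]
```

Request:
{"fn": "play_rows", "kwargs": {
  "deltas": [
    [0,[0,-7,4],[0,0,0]],
    [0,[0,-13,6],[0,0,0]],
    [0,[0,-19,7],[0,0,0]],
    [0,[0,-25,10],[0,0,0]],
    [0,[0,-32,12.5],[0,0,0]],
    [0,[0,-38,16],[0,0,0]],
    [0,[0,-44,19],[0,0,0]]
  ]
}}

```text
clock: 21.15
tcp_pos: [0.5638, 0.0858, 0.1744]
orientation: [2.321, 2.112, 0.01]
contact_force: [2.4, 0.2, 1.0]
grip_width: -0.0001
```

Request:
{"fn": "play_rows", "kwargs": {
  "deltas": [
    [0,[0,-6,4],[0,0,0]],
    [0,[0,-12,8],[0,0,0]],
    [0,[0,-17,12],[0,0,0]],
    [0,[0,-22,17],[0,0,0]],
    [0,[0,-27,22],[0,0,0]],
    [0,[0,-32,27],[0,0,0]]
  ]
}}

```text
clock: 21.9
tcp_pos: [0.5316, 0.0889, 0.1468]
orientation: [2.321, 2.112, 0.009]
contact_force: [0.2, 0.1, 2.5]
grip_width: 0.0002
```

```bash
python3 -c "
from h import *
o=st(); grab('scene','g')
px,P=cloud('top',grab('top','gt')[1]); q=P-HG; a=q@TX; b=q@TY
for lo in(-.1,.05):
    m=(b>lo)&(b<lo+.05)&(a<-.06)&(a>-.2)&(q[:,2]>.02)&(q[:,2]<.17)
    if m.any(): print(m.sum(), np.median(np.arctan2(q[m,2],-a[m])), a[m].min(), q[m,2].max())
for p in np.arange(.7,-.01,-.1): print(round(p,2),end=' '); delta(arc(p),V)"
```

```text
('clock', 21.9)
('joints', [0.6194, 0.6104, -1.213, 1.8867, 0.6472, 1.1037, -0.9417])
('tcp_pos', [0.5316, 0.0889, 0.1468])
('orientation', [2.3214, 2.1121, 0.0093])
('contact_force', [0.2185, 0.0656, 2.4756])
('grip_width', 0.0002)
522 0.7375342651251267 -0.12727108116334498 0.11379632194782005
0.7 shift [-0.2, 1.1, -1.1] turn [0.005, -0.002, 0.004]
0.6 shift [-0.2, -7.7, 9.8] turn [0.005, -0.002, 0.004]
0.5 shift [-0.2, -15.3, 21.5] turn [0.005, -0.002, 0.004]
0.4 shift [-0.2, -21.7, 33.9] turn [0.005, -0.002, 0.004]
0.3 shift [-0.2, -26.9, 47.0] turn [0.005, -0.002, 0.004]
0.2 shift [-0.2, -30.7, 60.4] turn [0.005, -0.002, 0.004]
0.1 shift [-0.2, -33.1, 74.2] turn [0.005, -0.002, 0.004]
0.0 shift [-0.2, -34.2, 88.2] turn [0.005, -0.002, 0.004]
```

The flap is following at about 0.72 rad with light force. I continue.

Request:
{"fn": "play_rows", "kwargs": {
  "deltas": [
    [0,[0,-4,5],[0,0,0]],
    [0,[0,-8,10],[0,0,0]],
    [0,[0,-12,16],[0,0,0]],
    [0,[0,-15,21.5],[0,0,0]],
    [0,[0,-19,28],[0,0,0]],
    [0,[0,-22,34],[0,0,0]],
    [0,[0,-24,40],[0,0,0]],
    [0,[0,-27,47],[0,0,0]]
  ]
}}

```text
clock: 23.0
tcp_pos: [0.5043, 0.0913, 0.0988]
orientation: [2.321, 2.113, 0.007]
contact_force: [1.5, 0.2, 0.8]
grip_width: -0.0
```

Request:
{"fn": "play_rows", "kwargs": {
  "deltas": [
    [0,[0,-2,6],[0,0,0]],
    [0,[0,-4,13],[0,0,0]],
    [0,[0,-5,20],[0,0,0]],
    [0,[0,-6,25],[0,0,0]],
    [0,[0,-6,25],[0,0,0]]
  ]
}}

```text
clock: 23.62
tcp_pos: [0.4978, 0.0917, 0.0731]
orientation: [2.322, 2.113, 0.005]
contact_force: [-0.3, -0.9, -0.5]
grip_width: -0.0001
```

```bash
python3 -c "
from h import *
o=st()
px,P=cloud('top',grab('top','ht')[1]); q=P-HG; a=q@TX; b=q@TY
m=(b>-.09)&(b<.095)&(a<-.09)&(a>-.163)&(q[:,2]>.0)&(q[:,2]<.1)
for lo in np.arange(-.165,-.08,.02):
    k=m&(a>lo)&(a<lo+.02)
    if k.any(): print(lo.round(3),k.sum(),np.percentile(q[k,2],[10,50,90]).round(4))
for p in (.1,.05,0): delta(arc(p),V)"
```

```text
('clock', 23.625)
('joints', [0.5687, 0.6544, -1.143, 2.0169, 0.7432, 0.9612, -1.056])
('tcp_pos', [0.4978, 0.0917, 0.0731])
('orientation', [2.3215, 2.1135, 0.0054])
('contact_force', [-0.292, -0.935, -0.5372])
('grip_width', -0.0001)
-0.165 263 [0.014  0.0169 0.0197]
-0.145 192 [0.0128 0.0157 0.0183]
-0.125 76 [0.0113 0.0137 0.0167]
-0.105 8 [0.0089 0.0128 0.015 ]
shift [0.0, 0.5, 1.4] turn [0.004, -0.001, 0.004]
shift [0.0, -0.3, 8.4] turn [0.004, -0.001, 0.004]
shift [0.0, -0.6, 15.4] turn [0.004, -0.001, 0.004]
```

Request:
{"fn": "play_rows", "kwargs": {
  "deltas": [
    [0,[0,0,3],[0,0,0]],
    [0,[0,0,6],[0,0,0]],
    [0,[0,0,8],[0,0,0]],
    [0,[0,0,9],[0,0,0]],
    [0,[0,0,9],[0,0,0]]
  ]
}}

```text
clock: 24.3
tcp_pos: [0.498, 0.0916, 0.0643]
orientation: [2.321, 2.113, 0.006]
contact_force: [-0.1, 0.7, 0.2]
grip_width: -0.0003
```

Request:
{"fn": "play_rows", "kwargs": {
  "deltas": [
    [0,[0,0,0.7],[0,0,0]],
    [0,[0,0,1.4],[0,0,0]],
    [0,[0,0,1.4],[0,0,0]]
  ]
}}

```text
clock: 24.68
tcp_pos: [0.498, 0.0916, 0.0628]
orientation: [2.321, 2.113, 0.006]
contact_force: [0.0, 0.1, 0.6]
grip_width: -0.0001
```

Request:
{"fn": "play_rows", "kwargs": {
  "deltas": [
    [0,[0,0,0.6],[0,0,0]],
    [0,[0,0,1.2],[0,0,0]],
    [0,[0,0,1.2],[0,0,0]]
  ]
}}

```text
clock: 25.05
tcp_pos: [0.4981, 0.0916, 0.0616]
orientation: [2.321, 2.113, 0.006]
contact_force: [0.8, -0.1, 0.0]
grip_width: 0.0
```

Request:
{"fn": "play_rows", "kwargs": {
  "deltas": [
    [0,[0,0,0.6],[0,0,0]],
    [0,[0,0,1.2],[0,0,0]],
    [0,[0,0,1.2],[0,0,0]]
  ]
}}

```text
clock: 25.42
tcp_pos: [0.4981, 0.0915, 0.0611]
orientation: [2.321, 2.113, 0.005]
contact_force: [-3.6, -1.8, 9.7]
grip_width: -0.0002
```

Request:
{"fn": "play_rows", "kwargs": {
  "deltas": [
    [0,[0,0,0.6],[0,0,0]],
    [0,[0,0,1.0],[0,0,0]],
    [0,[0,0,1.0],[0,0,0]]
  ]
}}

```text
clock: 25.8
tcp_pos: [0.4981, 0.0915, 0.0611]
orientation: [2.32, 2.112, 0.004]
contact_force: [-4.4, -2.3, 13.1]
grip_width: 0.0002
```

```bash
cat >> h.py <<'E'
def flap(t):
    o=st(); im,d=grab('top',t); px,P=cloud('top',d); q=P-HG; a=q@TX; b=q@TY
    m=(b>-.09)&(b<.095)&(a<-.10)&(a>-.163)&(abs(q[:,2])<.03)
    print('upper z near edge',m.sum(),np.median(a[m]),np.median(q[m,2]))
E
python3 -c "
from h import *
flap('i')"
```

```text
('clock', 25.8)
('joints', [0.5526, 0.6693, -1.1236, 2.0245, 0.7669, 0.9446, -1.0749])
('tcp_pos', [0.4981, 0.0915, 0.0611])
('orientation', [2.32, 2.1119, 0.004])
('contact_force', [-4.3781, -2.2837, 13.089])
('grip_width', 0.0002)
upper z near edge 512 -0.14520541525567843 0.003418174326566069
```

The glass stopped hard at level, with its upper face 3.4 mm above the hinge axis against 3 mm nominal, and the press was about 14 N. I lift away.

Request:
{"fn": "play_rows", "kwargs": {
  "deltas": [
    [0,[0,0,-1],[0,0,0]],
    [0,[0,0,-3],[0,0,0]],
    [0,[0,0,-10],[0,0,0]],
    [0,[0,0,-40],[0,0,0]],
    [0,[0,0,-90],[0,0,0]],
    [0,[50,0,-130],[0,0,0]],
    [0,[110,0,-150],[0,0,0]],
    [0,[170,0,-160],[0,0,0]]
  ]
}}

```text
clock: 26.85
tcp_pos: [0.5142, 0.2618, 0.2226]
orientation: [2.322, 2.109, 0.007]
contact_force: [1.8, -0.9, -0.1]
grip_width: -0.0
```

```bash
python3 -c "
from h import *
flap('j'); im,d=grab('scene','js')
a=np.load('pics/j.npz')['im'][110:260,240:500,::-1]
cv2.imwrite('pics/c9.png',np.vstack([cv2.resize(a,(520,300),interpolation=cv2.INTER_CUBIC),cv2.resize(im[140:290,180:440,::-1],(520,300),interpolation=cv2.INTER_CUBIC)]))"
```

```text
('clock', 26.85)
('joints', [0.2916, 0.5759, -1.224, 1.721, 0.5753, 1.2546, -1.1652])
('tcp_pos', [0.5142, 0.2618, 0.2226])
('orientation', [2.3217, 2.1087, 0.0071])
('contact_force', [1.8308, -0.8548, -0.0842])
('grip_width', -0.0)
upper z near edge 1 -0.1014001619854384 0.005769531761414273
```

View pics/c9.png

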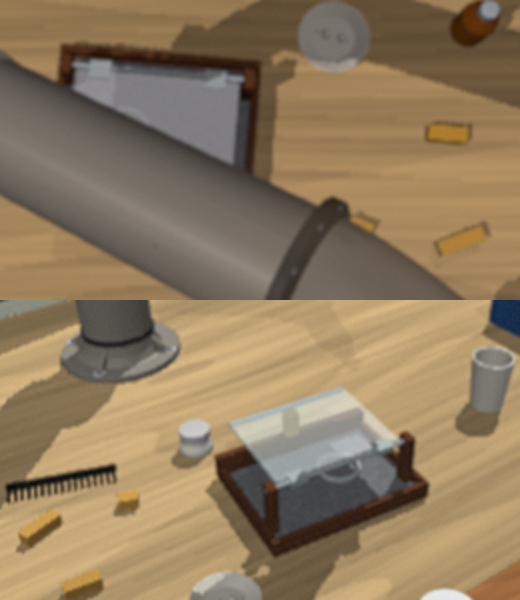

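Request:
{"fn": "play_rows", "kwargs": {
  "deltas": [
    [0,[30,0,-30],[0,0,0]],
    [0,[60,0,-50],[0,0,0]],
    [0,[60,0,-50],[0,0,0]],
    [0,[60,0,-50],[0,0,0]]
  ]
}}

```text
clock: 27.45
tcp_pos: [0.5156, 0.3283, 0.2734]
orientation: [2.311, 2.126, 0.012]
contact_force: [-0.2, -0.2, -1.0]
grip_width: 0.0003
```

```bash
python3 -c "
from h import *
st(); im,d=grab('scene','ks'); px,P=cloud('scene',d); q=P-HG; a=q@TX; b=q@TY
m=(abs(b)<.095)&(a<-.02)&(a>-.16)&(abs(q[:,2])<.02)
print(m.sum(),'slope,z0',np.polyfit(-a[m],q[m,2],1))
print(r.hand_in())"
```

```text
('clock', 27.45)
('joints', [0.155, 0.5822, -1.2187, 1.5795, 0.5585, 1.3659, -1.2067])
('tcp_pos', [0.5156, 0.3283, 0.2734])
('orientation', [2.3109, 2.1265, 0.0121])
('contact_force', [-0.229, -0.2207, -1.0055])
('grip_width', 0.0003)
1784 slope,z0 [-0.00073521  0.00366399]
the job is handed in; nothing more can be done
None
```

The 40 mm post now stands on the middle of the tray's front rail, and the glass flap is folded down level on top of it. I handed the job in at about 27.5 s of the 64 s allowed; the hand-in gives no verdict.

**Checks that passed**
- **Post position:** after release, the post's pixel in the scene view matched the projected rail middle to within about a pixel. The final view shows it upright under the glass.
- **Flap level:** with the arm away, the depth fit gave a slope of −0.0007 rad. The upper face was about 3.7 mm above the hinge axis, against 3 mm nominal.
- **Glass handling:** the force reading at the tool peaked at about 14 N as the glass stopped on the post, and I folded it at under 1 rad/s by command.
- **Other items:** in the last pictures the spare posts, bangle, saucer, comb, jar and tumbler looked unmoved. I did not measure them again.

**What went wrong or disagreed**
- **First grasp missed:** the real fingertips sit about 31–34 mm behind the reported TCP, so the jaws closed above the post. I corrected for this from the camera depth.
- **Placing direction changed:** the forward-leaning pose I first chose was out of reach, so I placed the post leaning sideways instead.
- **Grip width reading:** it showed about 18 mm on a 20 mm bar.

**Not measured:** the force of the glass on the post after I let go. The last evidence is that the flap stopped firmly on the post while I was pressing.

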